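Seat the centrifuge rotor on its keyed drive hub

TASK

Take the small rotor by its knob from its parking ring and fit it on the drive hub of the open bench centrifuge: press lightly and turn it until its square key finds the square pocket and the rotor drops fully home, level and resting on the hub. Press gently throughout, leave it released, and do not disturb the small things standing nearby.

Things in the scene. Friction and masses are not known exactly. Their poses are not given: they have to be found in the camera images.
- rotor_grip (a point): Loose centrifuge rotor, 0.13 to 0.25 kg: bare-metal disc 86 mm across, 12 mm thick, eight dark tube holes; on it a black square knob, 24 x 24 mm, 40 mm high, to hold it by. Point on the rotor's axis in the knob: 26 mm above the disc's top, 38 mm above its underside, 14 mm below the knob's top. z up; x, y square to the knob's sides. Starts upright in the parking ring.
- rotor: The same rotor; origin on its axis at the disc's underside, 38 mm below rotor_grip, same axes. Under the disc is a square key 30 x 30 mm, 10 mm long, its sides parallel to the knob's, and below the key a round tapered pilot 28 mm across, 7 mm long.
- stand: Fixed grey parking ring, 90 mm outside, 52 mm hole, 24 mm high; origin at the centre of its underside. The rotor's disc rests on it, key and pilot hanging in the hole.
- centrifuge: Fixed white bench centrifuge without lid, 190 x 170 mm; housing top 58 mm high, round guard ring 132 mm across up to 69 mm. Origin at the centre of its underside, x from front panel to back. In its middle the round dark-metal drive hub, 60 mm across, flat rim 82 mm high, with a square pocket for the rotor's key.
- hub_mouth (a point): Fixed point: centre of the pocket's mouth, level with the hub's rim (unpressed); axes those of the housing. Rotor home: rotor_grip is 38 mm straight above. The pocket, 32 x 32 mm, 21 mm deep, stands at an unknown angle about the upright axis, NOT reported. Within 4 degrees of agreement (every 90) the key drops in; else only the pilot enters and the rotor rides 10 mm too high.
- hub_floor (a point): Fixed point: centre of the pocket's floor, 21 mm below hub_mouth. How the hub yields: a brake resists turning with 0.3 N m. It is sprung vertically: it stays up below 4.5 N, then gives 1 mm per further 1.5 N, up to 6 mm, where it stops hard (13.5 N).
- vial: Small brown glass medicine bottle with a grey cap, 28 mm across, 58 mm high, a bystander; origin at the centre of its underside.
- dish: Clear petri dish, 69 mm across, 15 mm high, a bystander; origin at the centre of its underside.
- glass_swabs: Small glass of wooden applicators, 42 mm across, 86 mm high, a bystander; origin at the centre of its underside.
- rinse: Small white bottle with a blue cap, 32 mm across, 68 mm high, a bystander; origin at the centre of its underside.
Things that resemble listed ones, but are neither listed nor needed, are in the scene too. Of the things like the rotor, leave any that is red; of the rest the smaller one is meant.

How it is judged (in metres and radians):
At the end, for the whole second after the job is handed in: The rotor is home on the hub: its axis within 5 mm of the hub's, less than 3 mm above the height at which its disc rests on the hub's rim, upright within 3.4 degrees and at rest (horizontal distance between rotor_grip and hub_mouth below 0.005 m and z of rotor_grip in the frame of hub_mouth below 0.041 m and angle between rotor_grip's own z axis and vertical below 0.06 rad and linear speed of rotor below 0.02 m/s); the robot touches nothing.
It fails at once if the rotor is pressed or dropped on the centrifuge with more than 25 N (contact force between rotor and centrifuge above 25 N).
It fails at once if the rotor is tipped over (more than 30 degrees) (angle between rotor_grip's own z axis and vertical above 0.52 rad).
It fails at once if a bystander is moved more than 20 mm (distance of any of vial, dish, glass_swabs, rinse from where it was at the start of the episode above 0.02 m).
It also fails if it takes over 58 s, if anything falls off the work surface, if the arm or the gripper's body presses on something with over 40 N, if the wrist force passes 120 N, or if a joint passes its speed limit or range.

ROBOT

A 6-joint arm with a two-finger parallel gripper is mounted at the origin on a cart in front of the work surface, level with it; the furniture and walls round the work are solid. World frame = base frame: x ahead of the robot, y to its left, z up, the work surface at z = 0. Lengths are in mm, angles in rad, forces in N, time in s.
With the tool pointing down it reaches from about 350 to 800 mm from the base axis. Payload 7.3 kg.
Tool frame: the origin (TCP) lies at the very end of the fingers, on their centre line; the grasp point (between the pads) lies behind it (tcp_to_grasp is the z of the grasp point in the tool frame, in mm); z points along the fingers, y is the line along which they close (so a half turn about z gives the same grasp; the last joint's range is limited). The gripper opens to 85 mm and grips with 20 to 120 N. Pads are 22 mm wide; open, the fingers measure 114 mm over their backs; the gripper's body (76 mm by 85 mm) begins 54 mm behind the grasp point. The pads swing forward as they close: fully open they stand 13 mm farther back than shut.
Start: joints at [0.994, 0.342, 1.524, -0, 1.275, -0.146], TCP at [219.227, 477.058, 231.322] pointing down, gripper open.
Joint ranges: [-2.53, 2.53], [-0.77, 2.02], [0.04, 2.7], [-1, 4.14], [0.28, 2.66], [-3.11, 3.11]. Speed limits (rad/s): [2.57, 2.57, 3.14, 3.14, 3.14, 3.14].

INTERFACE

Orientations are given as a 3x3 rotation matrix whose columns are the frame's x, y, z axes.
In Python, from plant import get_obs, read_camera, hand_in, boxes_of, cut_out, pinpoint, tcp_to_grasp gives the robot as it stands.
- The arm moves only by the tool carry_out, never from a script. Its argument "commands" is one flat list of numbers, 6 for each row, row after row: the shift along the tool's x, y, z in cm, then the turn, a rotation vector about the tool's x, y, z in rad. In form: [tx, ty, tz, ax, ay, az, tx, ty, tz, ax, ay, az, ...]. A call has 1 to 12 rows; each row shifts and turns the commanded pose from where the row before left it, along the tool's axes as they then stand; what a row does not reach is not made up. A row lasts 1/8 s, in which the tool goes at most 62.5 mm and 10.7 degrees, less where a joint would pass 70% of its speed; a pose out of reach is approached as far as the arm can. A call is refused whole if a number of a shift passes 6.25 or a number of a turn 0.188, either way. A call with a gripper value outside its range is refused whole. "hand" is the closure, from 0 (fully open) to 1 (shut), set as the call begins (left out, the last holds). The fingers move at their own pace and stop on an object; "newtons" is the grip in N (left out, the last holds). Time passes only in rows, so rows that do not move let the fingers close. It gives the time, the measured TCP pose, the force, the opening and the grip force at its end, in the units of the state.
- get_obs(): the state, without advancing time (a new reading comes with each control period).
- read_camera(name): name is "side" or "top" or "wrist"; returns a dict with "pixels" (480x640x3 uint8, blue, green, red), "vertical_fov" (degrees; the focal length in pixels is half the picture's height over the tangent of half this angle, whatever the lens; pixels are square), "cx", "cy" (the principal point, pixels), "dist" ([k1, k2, p1, p2, k3] as OpenCV has them; the pictures are not rectified), "extrinsics" (4x4, takes a point from camera to world coordinates). Camera axes: x right, y down, z forward; pixel columns grow to the right and rows downward; lengths in mm; the calibration is good to about 2 mm. A picture is of the moment at which its call begins. There is no depth.
- hand_in(): hands the job in; it is judged then, once.
Trained networks look in a picture, given as the dict that the camera call returned (one of the last four; its "shot" number tells which), for a name from the list of things; names that differ only in an ending like _2 or _b are one class to them, and where a whole thing is asked for, a point or a joint stands for the part that bears it (a point fixed in the world has none). Each returns a list of dicts, best first, with "p" (0 to 1); they miss things now and then, are a little off and sometimes report something else, mostly with a low value. They report only what shows in the picture. A call takes as long as a camera call. They do not tell look-alikes from the thing itself.
- boxes_of(query, picture): "rect" ([left, top, right, bottom] as shares, 0 to 1, of the picture: columns of its width, rows of its height, round what is visible of it).
- cut_out(query, picture): "region" (480x640 bool, what is visible of it) and "rect" ([left, top, right, bottom] as shares, 0 to 1, of the picture: columns of its width, rows of its height, round what is visible of it).
- pinpoint(query, picture): "centre" ([row, column] as shares, 0 to 1, of the picture: columns of its width, rows of its height: a listed point, or the origin of a listed thing).
The state is a dict: "t": time; "joint_pos": joint angles; "qvel": joint speeds; "effort": joint torques, N m; "tool_pos": TCP position; "tool_rot": TCP orientation; "wrist_force": force on the tool from outside, world axes, zero at the start; "ft_torque": the same for the moment, N m; "grip_width": finger opening in mm; "finger_force": force on a finger pad.
Only numpy, scipy, OpenCV 4.12 (cv2) and the standard library are available. Lean on these libraries where they do the work, as an engineer would, in place of code of your own. Each camera call takes 0.05 s, during which the arm holds its last target. There are 200 camera calls.

## Working session

There is one attempt and no reset: what is moved stays moved. The work goes in short steps, Python scripts to look and compute and a tool call to move; the robot and the scene stay as the last step left them, time stands still between calls to the robot, and variables do not carry over. Pictures are saved under pics/ and viewed, at most 10 in all, crops included, and the job is handed in when it is done.

Besides the shell and the picture viewer there is one more tool, called by a JSON object that holds its "name" and its "arguments", one argument or row to a line. carry_out: Moves the arm, as the interface text tells. Its arguments: {"type":"object","properties":{"commands":{"type":"array"},"hand":{"type":"number"},"newtons":{"type":"number"}},"required":["commands"]}

```bash
mkdir -p pics
cat > h.py <<'E'
import numpy as np, cv2
from plant import *
def K(p):
    f=240/np.tan(np.radians(p["vertical_fov"])/2)
    return np.array([[f,0,p["cx"]],[0,f,p["cy"]],[0,0,1.]])
def ray(p,u,v):
    q=cv2.undistortPoints(np.array([[[u,v]]],float),K(p),np.array(p["dist"],float))[0,0]
    E=np.array(p["extrinsics"]);return E[:3,3],E[:3,:3]@np.array([q[0],q[1],1])
def at(p,u,v,z):
    o,d=ray(p,u,v);return o+d*(z-o[2])/d[2]
def proj(p,X):
    E=np.linalg.inv(np.array(p["extrinsics"]));r=cv2.Rodrigues(E[:3,:3])[0]
    return cv2.projectPoints(np.array(X,float).reshape(-1,1,3),r,E[:3,3],K(p),np.array(p["dist"],float))[0][:,0]
E
python3 - <<'E'
from h import *
print(tcp_to_grasp, get_obs())
ims=[]
Z=dict(rotor_grip=50,hub_mouth=82,stand=0,vial=0,dish=0,glass_swabs=0,rinse=0,centrifuge=0)
for n in("top","side"):
    p=read_camera(n);cv2.imwrite(f"pics/{n}0.png",p["pixels"]);print(n,p["extrinsics"],p["vertical_fov"],p["dist"])
    for k,z in Z.items():
        for r in pinpoint(k,p)[:4]:
            v,u=r["centre"];u*=640;v*=480
            print(k,round(r["p"],2),round(u),round(v),at(p,u,v,z).round())
E
```

```text
-18.700000000000003 {'t': 0.0, 'joint_pos': array([ 9.94006338e-01,  3.42732472e-01,  1.52503167e+00, -2.34020322e-05,
        1.27540014e+00, -1.45995236e-01]), 'qvel': array([ 3.01324469e-04,  1.37216366e-04, -1.44170051e-05,  1.61099664e-04,
        9.54490947e-04,  4.08551365e-04]), 'effort': array([-9.52483024e-04, -4.33666527e+01, -2.46016681e+01, -8.90153683e-05,
        7.63404270e-03,  1.88369052e-05]), 'tool_pos': array([218.99499793, 476.69398431, 230.61578875]), 'tool_rot': array([[-9.08636919e-01,  4.17586215e-01, -8.38300209e-04],
       [ 4.17587005e-01,  9.08635970e-01, -1.32957706e-03],
       [ 2.06496670e-04, -1.55816608e-03, -9.99998765e-01]]), 'wrist_force': array([0.32132943, 0.06221565, 0.34215675]), 'ft_torque': array([ 0.03191888,  0.00844932, -0.02215798]), 'finger_force': 0.0, 'grip_width': 85.54516427291883}
top [[ 1.10277898e-01 -9.65914229e-01  2.34197538e-01  3.88756042e+02]
 [-9.93893462e-01 -1.06266861e-01  2.97176824e-02 -9.33904628e+00]
 [-3.81729501e-03 -2.36044606e-01 -9.71734723e-01  1.05742138e+03]
 [ 0.00000000e+00  0.00000000e+00  0.00000000e+
[... 704 characters left out ...]
73715e-01 -6.40135494e-01  7.52054388e-01 -7.37785343e+02]
 [ 5.90073270e-04 -7.61555461e-01 -6.48099477e-01  7.53853683e+02]
 [ 0.00000000e+00  0.00000000e+00  0.00000000e+00  1.00000000e+00]] 47.9526930510562 [0.03670061 0.         0.         0.         0.        ]
rotor_grip 0.79 292 346 [ 532. -180.   50.]
rotor_grip 0.77 221 364 [ 417. -197.   50.]
rotor_grip 0.65 238 287 [451. -32.  50.]
hub_mouth 0.63 271 195 [533. 198.  82.]
stand 0.9 297 371 [ 538. -194.    0.]
vial 0.84 389 277 [745.   0.   0.]
vial 0.59 273 203 [539. 281.   0.]
dish 0.7 411 324 [ 754. -124.    0.]
glass_swabs 0.91 368 248 [723.  92.   0.]
rinse 0.69 423 293 [799. -53.   0.]
centrifuge 0.68 277 226 [541. 197.   0.]
```

View pics/top0.png

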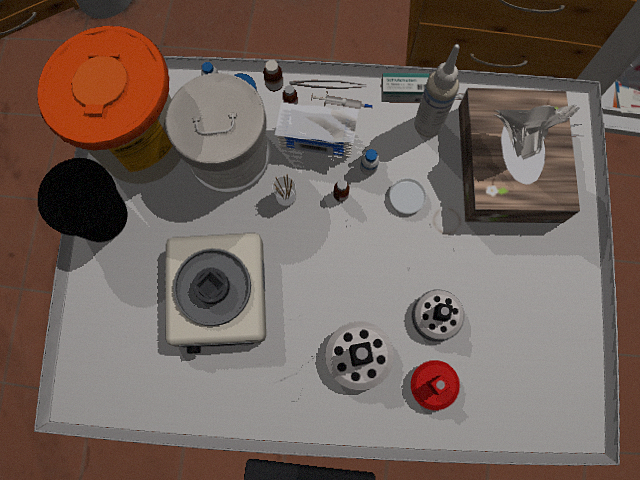

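View pics/side0.png

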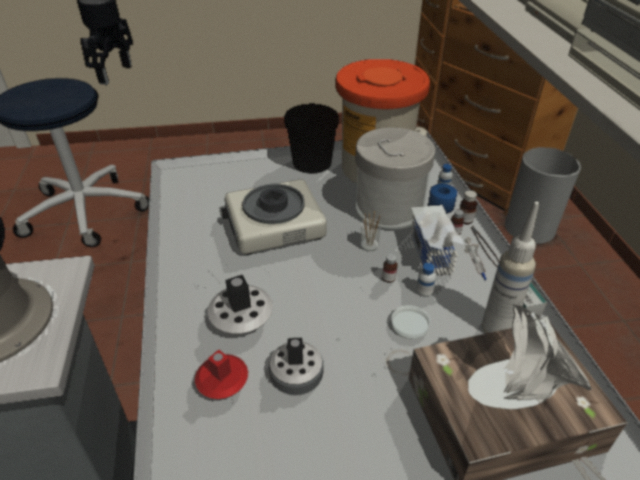

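The look-alikes are the small bare rotor on the ring at top (438,314), the large rotor at (358,356) and the red one at (435,385). I choose the one at (438,314), which is the smaller non-red one and sits on the ring. The hub is at (210,286).

Run:
```python
from h import *
p=read_camera("top");s=read_camera("side")
def tri(a,b):
    (o1,d1),(o2,d2)=ray(p,*a),ray(s,*b)
    A=np.stack([d1,-d2],1);t=np.linalg.lstsq(A,o2-o1,rcond=None)[0]
    x,y=o1+d1*t[0],o2+d2*t[1];return ((x+y)/2).round(1),np.linalg.norm(x-y).round(1)
def pt(k,im,near):
    c=[(r["centre"][1]*640,r["centre"][0]*480) for r in pinpoint(k,im)]
    return min(c,key=lambda q:np.hypot(q[0]-near[0],q[1]-near[1]))
for k,a,b in(("rotor_grip",(444,310),(292,346)),("hub_mouth",(208,284),(271,195))):
    A,B=pt(k,p,a),pt(k,s,b);print(k,np.round(A),np.round(B),tri(A,B))
c=lambda im,x,y,r=30:cv2.resize(im["pixels"][y-r:y+r,x-r:x+r],(400,400),interpolation=cv2.INTER_CUBIC)
cv2.imwrite("pics/c1.png",np.hstack([c(p,438,314),c(p,210,286)]))
```

```text
rotor_grip [444. 311.] [293. 348.] (array([ 533.7, -197.9,   68.6]), np.float64(2.4))
hub_mouth [210. 282.] [273. 195.] (array([537.7, 193.2,  87.1]), np.float64(2.8))
```

View pics/c1.png

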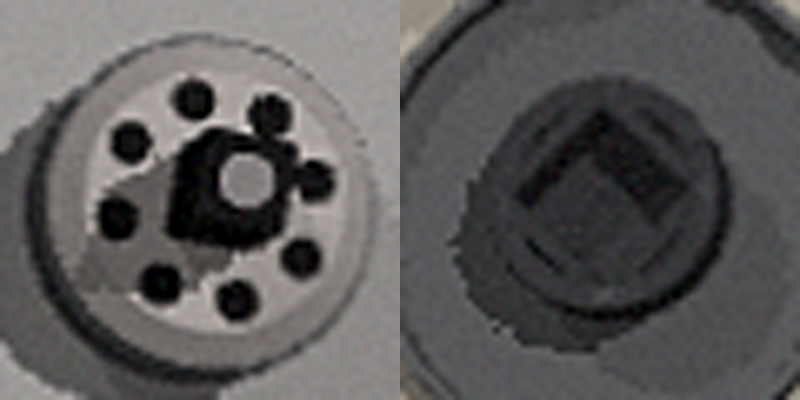

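The crop confirms the choice: a bare-metal disc with eight holes and a black knob, roughly square to world axes. The hub pocket at right stands at about 45° in the picture. Now I move above the rotor and turn the tool.

{"name": "carry_out", "arguments": {
  "commands": [-3.55,-3,-0.1,0,0,0,-3.55,-3,-0.1,0,0,0,-3.55,-3,-0.1,0,0,0,-3.55,-3,-0.1,0,0,0,-3.55,-3,-0.1,0,0,0,-3.55,-3,-0.1,0,0,0,-3.55,-3,-0.1,0,0,0,-3.55,-3,-0.1,0,0,0,-3.55,-3,-0.1,0,0,0,-3.55,-3,-0.1,0,0,0,-3.55,-3,-0.1,0,0,0,-3.55,-3,-0.1,0,0,0],
  "hand": 0
}}

```text
t: 2.7
tool_pos: [456.5, -29.5, 243.5]
tool_rot: [[-0.909, 0.418, 0.001], [0.418, 0.909, 0.0], [-0.001, 0.0, -1.0]]
wrist_force: [-0.1, 0.9, 0.2]
grip_width: 85.6
finger_force: 0.0
```

{"name": "carry_out", "arguments": {
  "commands": [-3.55,-3,0,0,0,0,-3.55,-3,0,0,0,0,-3.55,-3,0,0,0,0,-3.55,-3,0,0,0,0,0,0,0,0,0,-0.145,0,0,0,0,0,-0.145,0,0,0,0,0,-0.145,0,0,0,0,0,0]
}}

```text
t: 3.7
tool_pos: [534.9, -196.3, 243.2]
tool_rot: [[-1.0, -0.003, -0.0], [-0.003, 1.0, 0.0], [0.0, 0.0, -1.0]]
wrist_force: [0.1, 0.9, -0.2]
grip_width: 85.7
finger_force: 0.0
```

Run:
```python
from h import *
o=get_obs();print(o["t"],o["tool_pos"],o["tool_rot"].round(3))
p=read_camera("wrist");cv2.imwrite("pics/w1.png",p["pixels"]);print(np.array(p["extrinsics"]).round(3),p["vertical_fov"],p["dist"])
for r in pinpoint("rotor_grip",p):
    v,u=r["centre"];print(r["p"],u*640,v*480,at(p,u*640,v*480,62))
```

```text
3.7 [ 534.87513092 -196.31505705  243.20122227] [[-1.    -0.003 -0.   ]
 [-0.003  1.     0.   ]
 [ 0.     0.    -1.   ]]
[[-2.00000e-03  9.50000e-01  3.14000e-01  4.53875e+02]
 [ 1.00000e+00  2.00000e-03 -0.00000e+00 -1.97137e+02]
 [-1.00000e-03  3.14000e-01 -9.50000e-01  3.86210e+02]
 [ 0.00000e+00  0.00000e+00  0.00000e+00  1.00000e+00]] 67.39369867654607 [0.00098485 0.         0.         0.         0.        ]
0.87 308.928 66.576 [ 413.10256629 -200.15376695   62.        ]
0.81 312.0 208.896 [ 532.76704946 -197.38772484   62.        ]
0.73 475.072 112.224 [448.14921633 -58.95634681  62.        ]
```

View pics/w1.png

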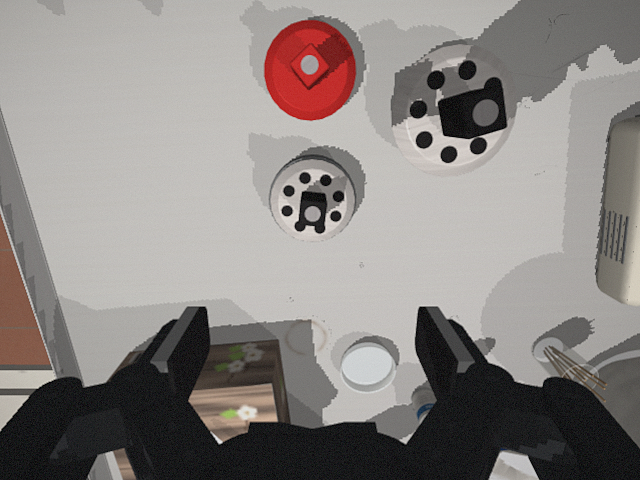

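Run:
```python
from h import *
from itertools import product
p=read_camera("wrist");g=p["pixels"].max(2)
D=cv2.morphologyEx((g<45).astype(np.uint8),cv2.MORPH_CLOSE,np.ones((15,15)))
D=(g<45).astype(float)
best=[]
for x,y,a in product(range(525,545,1),range(-206,-188,1),range(-20,24,4)):
    c,s=np.cos(np.radians(a)),np.sin(np.radians(a))
    P=[[x+c*i-s*j,y+s*i+c*j,z] for i in(-12,12) for j in(-12,12) for z in(36,76)]
    h=cv2.convexHull(proj(p,P).astype(np.float32)).round().astype(np.int32)
    m=np.zeros((480,640),np.uint8);cv2.fillConvexPoly(m,h,1)
    b=cv2.dilate(m,np.ones((5,5)))-m
    best.append((D[m>0].sum()*1.0-(m>0).sum()*.5-D[b>0].sum(),x,y,a))
best.sort(reverse=True);print(best[:8])
x0,y0,x1,y1=275,150,355,245
cv2.imwrite("pics/c2.png",cv2.resize(p["pixels"][y0:y1,x0:x1],None,fx=6,fy=6,interpolation=cv2.INTER_CUBIC))
```

```text
[(np.float64(91.5), 535, -197, -8), (np.float64(89.5), 535, -198, -8), (np.float64(88.5), 534, -198, -4), (np.float64(87.5), 535, -198, -4), (np.float64(87.5), 534, -197, -8), (np.float64(87.5), 534, -198, -8), (np.float64(84.5), 535, -197, -4), (np.float64(82.5), 534, -197, -4)]
```

View pics/c2.png

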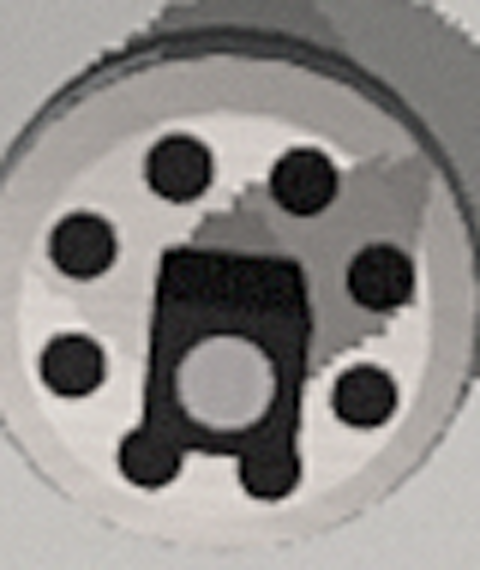

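The knob is centred at about (535, -197.5) mm and turned about -6.5°. I turn the tool to match, go down and grip.

{"name": "carry_out", "arguments": {
  "commands": [0,-0.1,3,0,0,0.11,0,0,3.5,0,0,0,0,0,3.5,0,0,0,0,0,3.5,0,0,0,0,0,3,0,0,0,0,0,2,0,0,0,0,0,1.3,0,0,0,0,0,0,0,0,0]
}}

```text
t: 4.85
tool_pos: [534.6, -197.1, 44.7]
tool_rot: [[-0.994, 0.106, -0.001], [0.106, 0.994, 0.001], [0.001, 0.001, -1.0]]
wrist_force: [0.2, 0.1, -0.3]
grip_width: 85.6
finger_force: 0.0
```

{"name": "carry_out", "arguments": {
  "commands": [0,0,0,0,0,0,0,0,0,0,0,0,0,0,0,0,0,0,0,0,0,0,0,0,0,0,0,0,0,0,0,0,0,0,0,0,0,0,0,0,0,0,0,0,0,0,0,0],
  "hand": 1,
  "newtons": 50
}}

```text
t: 5.85
tool_pos: [535.3, -197.5, 45.9]
tool_rot: [[-0.994, 0.106, 0.001], [0.106, 0.994, -0.0], [-0.001, -0.0, -1.0]]
wrist_force: [-0.5, 0.1, 6.4]
grip_width: 23.1
finger_force: 50.7
```

{"name": "carry_out", "arguments": {
  "commands": [0,0,-1,0,0,0,0,0,-3,0,0,0,0,0,-4,0,0,0,0,0,-4,0,0,0,0,0,-4,0,0,0,0,0,-3,0,0,0,0,0,-0.5,0,0,0]
}}

```text
t: 6.72
tool_pos: [535.5, -197.6, 242.3]
tool_rot: [[-0.994, 0.106, 0.003], [0.106, 0.994, -0.002], [-0.004, -0.001, -1.0]]
wrist_force: [-0.7, -0.2, -1.9]
grip_width: 23.4
finger_force: 49.9
```

{"name": "carry_out", "arguments": {
  "commands": [-0.2,2,0,0,0,0,-0.2,4,0,0,0,0,-0.2,4,0,0,0,0,-0.2,4,0,0,0,0,-0.2,4,0,0,0,0,-0.2,4,0,0,0,0,-0.2,4,0,0,0,0,-0.2,4,0,0,0,0,-0.2,4,0,0,0,0,-0.2,4,0,0,0,0,-0.2,1.5,0,0,0,0,0,0,0,0,0,0]
}}

```text
t: 8.22
tool_pos: [597.7, 194.2, 238.7]
tool_rot: [[-0.995, 0.104, -0.003], [0.104, 0.995, -0.001], [0.003, -0.001, -1.0]]
wrist_force: [-0.4, -0.3, -2.8]
grip_width: 23.4
finger_force: 49.8
```

Run:
```python
from h import *
o=get_obs();print(o["t"],o["tool_pos"],o["wrist_force"],o["grip_width"])
p=read_camera("wrist");cv2.imwrite("pics/w2.png",p["pixels"]);np.save("pics/w2.npy",p,allow_pickle=True)
for k,z in(("hub_mouth",82),("rotor_grip",0)):
  for r in pinpoint(k,p):
    v,u=r["centre"];print(k,r["p"],u*640,v*480,at(p,u*640,v*480,z))
```

```text
8.225 [597.68550655 194.22078014 238.66327884] [-0.36989557 -0.31847769 -2.75989924] 23.402700811012554
hub_mouth 0.77 308.992 136.704 [529.87907819 197.68473103  82.        ]
rotor_grip 0.59 309.696 326.592 [754.31365762 173.5412599    0.        ]
```

View pics/w2.png

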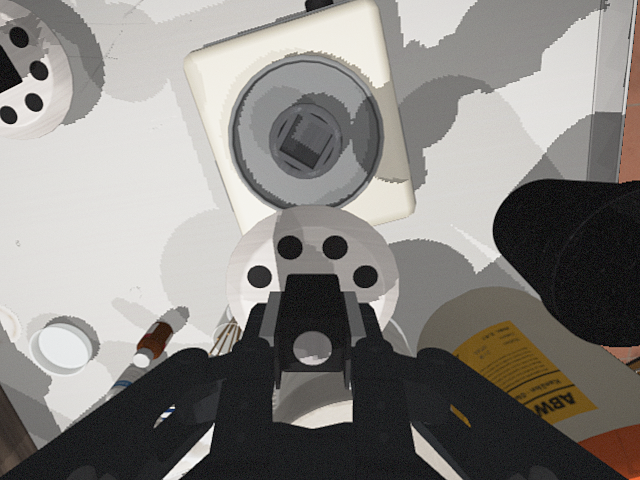

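The picture shows the rotor held level, with the hub at (308,138) and its square pocket turned. I take a closer crop of it.

Run:
```python
from h import *
p=np.load("pics/w2.npy",allow_pickle=True).item()
c=p["pixels"][90:185,258:362]
c=cv2.convertScaleAbs(cv2.resize(c,None,fx=6,fy=6,interpolation=cv2.INTER_CUBIC),alpha=2.0)
cv2.imwrite("pics/c3.png",c)
```

```text
(no output)
```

View pics/c3.png

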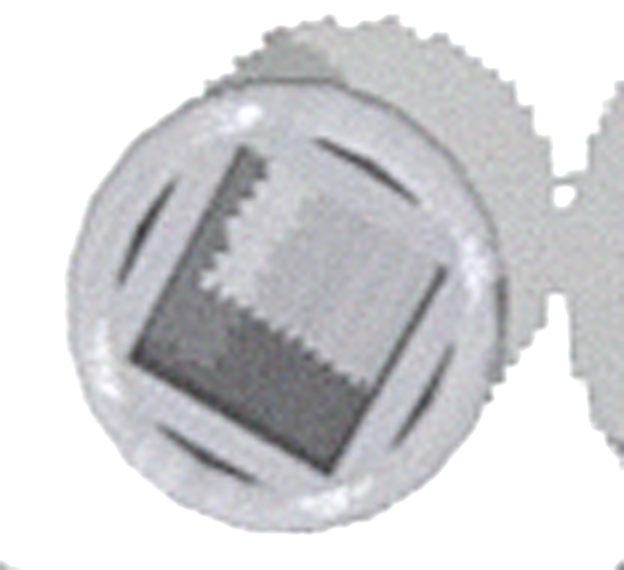

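Run:
```python
from h import *
p=np.load("pics/w2.npy",allow_pickle=True).item()
C=np.array([(132,357),(332,472),(445,268),(242,148)])/6+[258,90]-.4
W=np.array([at(p,*c,82)for c in C])[:,:2]
print(W.round(1),W.mean(0))
for i in range(4):
    d=W[(i+1)%4]-W[i];print(np.linalg.norm(d).round(1),(np.degrees(np.arctan2(d[1],d[0]))%90).round(1))
print(at(p,284/6+257.6,306/6+89.6,82))
o=get_obs();R=o["tool_rot"];t=o["tool_pos"]
# rotor held: knob top centre pixel ~(312,346)
print(at(p,312,346,t[2]+16+14)[:2],t[:2],proj(p,[t+R@[0,0,-30]]))
```

```text
[[537.  172.9]
 [555.1 198.2]
 [529.9 216. ]
 [512.  190.8]] [533.52956924 194.50870838]
31.1 54.4
30.9 54.8
30.9 54.6
30.7 54.4
[532.54432588 194.10990469  82.        ]
[595.0680498  193.72599954] [598.23788479 192.08948912] [[308.51017523 353.83742049]]
```

{"name": "carry_out", "arguments": {
  "commands": [1.5,-0.1,0,0,0,0,2,-0.1,0,0,0,0,2,-0.1,0,0,0,0,0.8,-0.1,0,0,0,0,0,0,1,0,0,0.13,0,0,2,0,0,0.13,0,0,2,0,0,0.13,0,0,2,0,0,0.125,0,0,2,0,0,0,0,0,0.5,0,0,0,0,0,0,0,0,0,0,0,0,0,0,0]
}}

```text
t: 9.88
tool_pos: [536.1, 195.8, 146.3]
tool_rot: [[-0.813, 0.582, 0.002], [0.582, 0.813, 0.0], [-0.001, 0.001, -1.0]]
wrist_force: [-0.2, 0.4, -1.9]
grip_width: 23.4
finger_force: 49.8
```

Run:
```python
from h import *
o=get_obs();print(o["t"],o["tool_pos"],o["tool_rot"].round(4),np.degrees(np.arctan2(o["tool_rot"][1,1],o["tool_rot"][0,1])),o["wrist_force"],o["grip_width"])
R=o["tool_rot"];d=R.T@(np.array([535,194.5,o["tool_pos"][2]])-o["tool_pos"]);print(d)
t=o["tool_pos"]
for n in("top","side"):
    p=read_camera(n);print(n,proj(p,[t+[0,0,16]]),[(r["p"],r["centre"][1]*640,r["centre"][0]*480) for r in pinpoint("rotor_grip",p)])
    print(proj(p,[[535,194.5,82]]))
```

```text
9.875 [536.07175081 195.81808448 146.264435  ] [[-8.133e-01  5.818e-01  1.800e-03]
 [ 5.818e-01  8.133e-01  4.000e-04]
 [-1.200e-03  1.400e-03 -1.000e+00]] 54.42345139302057 [-0.21967395  0.40860456 -1.94549795] 23.395340762134293
[ 0.10484527 -1.69558191 -0.00243768]
top [[199.39595527 274.77270201]] [(0.82, 200.128, 273.216), (0.78, 362.36800000000005, 355.584), (0.73, 436.41599999999994, 386.112)]
[[209.66411769 284.46747262]]
side [[270.61575828 163.52869153]] [(0.91, 268.096, 160.992), (0.84, 219.392, 362.4), (0.73, 234.11200000000002, 288.81600000000003)]
[[272.48673797 196.26828763]]
```

{"name": "carry_out", "arguments": {
  "commands": [0,-0.12,0.6,0,0,0,0,0,0.8,0,0,0,0,0,0.6,0,0,0,0,0,0.3,0,0,0,0,0,0.2,0,0,0,0,0,0.2,0,0,0,0,0,0,0,0,0]
}}

```text
t: 10.95
tool_pos: [534.7, 194.9, 118.3]
tool_rot: [[-0.813, 0.582, 0.0], [0.582, 0.813, 0.0], [-0.0, 0.0, -1.0]]
wrist_force: [1.0, -0.4, -1.2]
grip_width: 23.2
finger_force: 49.8
```

{"name": "carry_out", "arguments": {
  "commands": [0,0,0.1,0,0,0,0,0,0.1,0,0,0,0,0,0.1,0,0,0,0,0,0.1,0,0,0,0,0,0,0,0,0]
}}

```text
t: 11.58
tool_pos: [534.6, 194.9, 114.2]
tool_rot: [[-0.813, 0.582, -0.0], [0.582, 0.813, 0.0], [0.0, -0.0, -1.0]]
wrist_force: [0.7, -1.1, -1.4]
grip_width: 23.2
finger_force: 49.8
```

{"name": "carry_out", "arguments": {
  "commands": [0,0,0.1,0,0,0,0,0,0.1,0,0,0,0,0,0.1,0,0,0,0,0,0,0,0,0]
}}

```text
t: 12.08
tool_pos: [534.7, 194.9, 111.2]
tool_rot: [[-0.813, 0.582, -0.0], [0.582, 0.813, 0.0], [0.0, -0.0, -1.0]]
wrist_force: [-0.5, 0.4, -1.5]
grip_width: 23.2
finger_force: 49.8
```

{"name": "carry_out", "arguments": {
  "commands": [0,0,0.1,0,0,0,0,0,0.1,0,0,0,0,0,0.1,0,0,0,0,0,0,0,0,0]
}}

```text
t: 12.58
tool_pos: [534.7, 194.9, 108.2]
tool_rot: [[-0.813, 0.582, -0.0], [0.582, 0.813, 0.0], [0.0, -0.0, -1.0]]
wrist_force: [-0.4, 0.6, -1.6]
grip_width: 23.2
finger_force: 49.8
```

{"name": "carry_out", "arguments": {
  "commands": [0,0,0.1,0,0,0,0,0,0.1,0,0,0,0,0,0.1,0,0,0,0,0,0,0,0,0]
}}

```text
t: 13.08
tool_pos: [534.6, 194.9, 105.2]
tool_rot: [[-0.813, 0.582, -0.0], [0.582, 0.813, 0.0], [0.0, -0.0, -1.0]]
wrist_force: [0.9, -0.4, -2.0]
grip_width: 23.5
finger_force: 49.8
```

{"name": "carry_out", "arguments": {
  "commands": [0,0,0.1,0,0,0,0,0,0.05,0,0,0,0,0,0,0,0,0]
}}

```text
t: 13.45
tool_pos: [534.7, 194.9, 103.9]
tool_rot: [[-0.813, 0.582, 0.0], [0.582, 0.813, 0.0], [-0.0, 0.0, -1.0]]
wrist_force: [-0.7, 1.0, 0.1]
grip_width: 23.2
finger_force: 50.0
```

Contact starts at the home height. I release and retreat.

{"name": "carry_out", "arguments": {
  "commands": [0,0,0.05,0,0,0,0,0,0,0,0,0]
}}

```text
t: 13.7
tool_pos: [534.8, 194.9, 103.6]
tool_rot: [[-0.813, 0.582, 0.0], [0.582, 0.813, 0.0], [-0.0, 0.0, -1.0]]
wrist_force: [-1.1, -0.6, 2.3]
grip_width: 23.5
finger_force: 50.4
```

{"name": "carry_out", "arguments": {
  "commands": [0,0,0,0,0,0,0,0,0,0,0,0,0,0,0,0,0,0,0,0,0,0,0,0,0,0,0,0,0,0,0,0,0,0,0,0,0,0,0,0,0,0,0,0,0,0,0,0],
  "hand": 0
}}

```text
t: 14.7
tool_pos: [534.7, 194.9, 103.3]
tool_rot: [[-0.813, 0.582, 0.0], [0.582, 0.813, 0.0], [0.0, 0.0, -1.0]]
wrist_force: [0.1, -0.1, -0.2]
grip_width: 85.0
finger_force: 0.0
```

{"name": "carry_out", "arguments": {
  "commands": [0,0,-0.5,0,0,0,0,0,-1.5,0,0,0,0,0,-3,0,0,0,0,0,-4,0,0,0,0,0,-4,0,0,0,-4,0,0,0,0,0,-4,0,0,0,0,0,0,0,0,0,0,0]
}}

```text
t: 15.7
tool_pos: [601.4, 146.5, 234.0]
tool_rot: [[-0.812, 0.584, 0.002], [0.584, 0.812, -0.0], [-0.001, 0.001, -1.0]]
wrist_force: [0.8, -0.1, -1.2]
grip_width: 85.4
finger_force: 0.0
```

Run:
```python
from h import *
o=get_obs();print(o["t"],o["tool_pos"],o["wrist_force"],o["grip_width"])
for n in("wrist","side"):
    p=read_camera(n)
    print(n,[(r["p"],r["centre"][1]*640,r["centre"][0]*480,at(p,r["centre"][1]*640,r["centre"][0]*480,120).round(1)) for r in pinpoint("rotor_grip",p)],proj(p,[[534.5,194.5,120],[534.5,194.5,130]]))
    if n=="wrist": w=p["pixels"]
    else: s=cv2.resize(p["pixels"][120:270,180:360],(480,400),interpolation=cv2.INTER_CUBIC)
cv2.imwrite("pics/e.png",np.hstack([cv2.resize(w,(320,400))[:,:320],s]))
```

```text
15.7 [601.39363013 146.53973413 233.96980575] [ 0.79390483 -0.08396397 -1.16365693] 85.4338941724126
wrist [(0.92, 11.52, 218.208, array([462.5, -28.3, 120. ])), (0.62, 313.088, 113.52, array([533.3, 195.3, 120. ])), (0.58, 276.928, 359.08799999999997, array([675.1,  55.6, 120. ]))] [[313.20049442 115.71346136]
 [313.23313002 115.61964318]]
side [(0.87, 220.03199999999998, 360.81600000000003, array([ 423.4, -245.5,  120. ])), (0.77, 234.88, 287.71200000000005, array([ 449.3, -102.5,  120. ])), (0.71, 273.408, 179.61599999999999, array([539.7, 200.1, 120. ]))] [[271.16395255 181.3578813 ]
 [270.86944482 177.31671418]]
```

View pics/e.png

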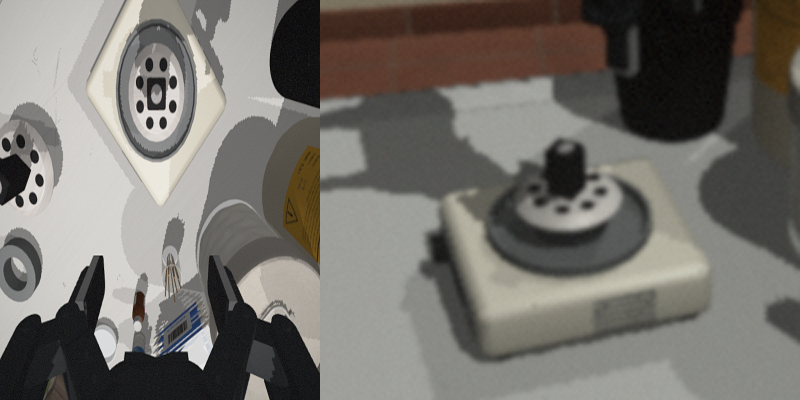

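The picture shows the rotor level and centred in the guard ring, with the gripper clear. One numeric check of its height before I hand in.

Run:
```python
from h import *
from itertools import product
for n in("side","top"):
    p=read_camera(n);D=(p["pixels"].max(2)<50).astype(float);best=[]
    for x,y,z in product(range(530,541,2),range(190,201,2),range(-6,17,2)):
        a=np.radians(54.5);c,s=np.cos(a),np.sin(a)
        P=[[x+c*i-s*j,y+s*i+c*j,94+z+k] for i in(-12,12) for j in(-12,12) for k in(0,40)]
        h=cv2.convexHull(proj(p,P).astype(np.float32)).round().astype(np.int32)
        m=np.zeros((480,640),np.uint8);cv2.fillConvexPoly(m,h,1);b=cv2.dilate(m,np.ones((5,5)))-m
        best.append((D[m>0].sum()-.5*m.sum()-D[b>0].sum(),x,y,z))
    best.sort(reverse=True);print(n,[tuple(map(float,b)) for b in best[:10]])
    print([q for q in best if q[1:3]==(534,194)][:4])
```

```text
side [(57.5, 534.0, 198.0, 2.0), (57.0, 534.0, 200.0, -2.0), (53.0, 536.0, 198.0, -6.0), (52.5, 536.0, 200.0, -2.0), (51.5, 536.0, 196.0, -2.0), (51.0, 534.0, 200.0, 2.0), (51.0, 534.0, 198.0, 4.0), (51.0, 534.0, 198.0, -6.0), (50.5, 534.0, 200.0, -4.0), (50.0, 534.0, 196.0, 4.0)]
[(np.float64(50.0), 534, 194, 6), (np.float64(48.0), 534, 194, 4), (np.float64(45.5), 534, 194, 2), (np.float64(42.5), 534, 194, -2)]
top [(-128.0, 530.0, 200.0, -6.0), (-129.0, 530.0, 198.0, -4.0), (-129.5, 530.0, 200.0, -4.0), (-130.5, 530.0, 200.0, 4.0), (-131.0, 530.0, 198.0, 4.0), (-132.5, 530.0, 200.0, 8.0), (-132.5, 530.0, 200.0, 0.0), (-133.0, 530.0, 200.0, 10.0), (-133.0, 530.0, 200.0, 2.0), (-134.5, 532.0, 200.0, 6.0)]
[(np.float64(-149.0), 534, 194, -6), (np.float64(-149.5), 534, 194, 10), (np.float64(-149.5), 534, 194, 2), (np.float64(-151.0), 534, 194, -2)]
```

```bash
python3 -c "
from plant import *
print(hand_in())"
```

```text
the job is handed in; nothing more can be done
None
```

I fitted the small rotor on the drive hub, released it with the gripper clear, and handed the job in at about 16 s; contact came only at home height, under about 5 N, though the camera height check was only rough, and no verdict came back.

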